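# Open the touch-latch bag cupboard at the checkout

### The job

Open the wider of the two small cupboards on the checkout counter, by pushing only, without pinching the door: push its closed door in at the free (right-hand) side until the touch catch lets go, then take the hand right off and let the spring set the door ajar, and last push the door from its inner side until it stands wide open, about square to the cupboard's front. Leave the narrower cupboard shut and all the loose things where they stand.

Things in the scene. Friction and masses are not known exactly. Their poses are not given: they have to be found in the camera images.
- bag_cupboard: the wider cupboard, fixed to the counter: white box 180 mm wide (its y), 180 mm deep (its x), 150 mm tall, with a 14 mm thick pale wooden door over its whole front. Origin at the centre of the box's underside; its -x axis points out of the door (the front lies 90 mm from the origin, the closed door's outer face 110 mm), +y to the hinge side, z up
- bag_door (a joint): angle of the wide cupboard's door (rad): 0 shut, negative when pushed in (stop at -0.03, 5.5 mm at the free edge), grows as it opens outwards, stop at 1.75. The touch catch holds it at 0; pushed in about 4 mm at the press point (about 4 N, take 8 N as the limit; the door stops dead there) the catch lets go, and when the hand moves away a spring pushes the door to about 0.6 and leaves it there. From there it swings easily and stays where it is left
- bag_door_press (a point): point on the outer face of the wide cupboard's door where to push it in, 30 mm from the free (-y) edge, 115 mm above the counter (the door's top edge is at 148 mm); moves with the door
- bag_door_hinge (a point): point on the upright hinge axis of the wide cupboard's door, half-way up; the axis runs along the inner face of the door at its left (cupboard +y) edge, 96 mm in front of the cupboard's origin and 90 mm to its +y side. The door is 180 mm wide from here to its free edge; a steel pin shows there
- bag_door_mid (a point): centre of the wide cupboard's door panel (180 x 146 x 14 mm); its x axis is normal to the panel (-x outwards), its y axis points to the hinge; moves with the door
- narrow_cupboard: the narrower cupboard, fixed, which stays shut: same make, 120 mm wide, 180 mm deep, 150 mm tall; origin at the centre of its underside, -x out of its door. May stand on either side of the wide one
- narrow_door (a joint): angle of the narrow cupboard's door (rad), 0 shut; it has a touch catch too
- till_roll: loose paper till roll, 60 mm diameter, 57 mm tall, standing on top of the narrow cupboard towards its back; origin at the centre of its underside
- coin_cup: loose steel cup, 68 mm wide, 70 mm tall, standing on the counter in front of the wide cupboard, off its free edge, just outside the door's swing; origin at the centre of its underside
- mint_tin: loose small round tin, 40 mm diameter, 45 mm tall, standing on top of the wide cupboard towards its back; origin at the centre of its underside
- sanitiser: loose clear bottle, 60 mm diameter, 160 mm tall, at the robot's right; origin at the centre of its underside
- divider_bar: loose grey bar 320 x 35 x 35 mm lying on the left; origin at the centre of its underside
- card_terminal: loose black card terminal 160 x 75 x 33 mm lying on the left; origin at the centre of its underside
- barcode_scanner: loose hand scanner, 163 mm long, 65 mm wide, 34 mm tall, lying on the right; its origin is on its underside

How it is judged:
By the outcome, as a careful person would: the job done as asked, in the order asked, and still so for the second after the job is handed in, with the robot touching nothing.
It also fails if it takes over 58 s, if anything falls off the work surface, if the arm or the gripper's body presses on something with over 40 N, if the wrist force passes 120 N, or if a joint passes its speed limit or range.

### The arm

A 6-joint arm with a two-finger parallel gripper is mounted at the origin on the work surface. World frame = base frame: x ahead of the robot, y to its left, z up, the work surface at z = 0. Lengths are in m, angles in rad, forces in N, time in s.
With the tool pointing down it reaches from about 0.2 to 0.875 m from the base axis. Payload 3.4 kg.
Tool frame: the origin (TCP) lies midway between the tips of the shut fingers; the grasp point (between the pads) lies 19 mm behind it; z points along the fingers, y is the line along which they close (so a half turn about z gives the same grasp; the last joint's range is limited). The gripper opens to 94 mm and grips with 3 to 60 N. Pads are 16 mm wide; open, the fingers measure 119 mm over their backs; the gripper's body (75 mm by 177 mm) begins 78 mm behind the grasp point.
Start: joints at [-1.374, 0.276, 1.505, -0, 1.361, -0.121], TCP at [0.18, -0.546, 0.205] pointing down, gripper open.
Joint ranges: [-2.89, 2.89], [-0.75, 2.08], [0.22, 2.7], [-1.18, 4.32], [0.11, 2.71], [-2.7, 2.7]. Speed limits (rad/s): [2.57, 2.57, 3.14, 3.14, 3.14, 3.14].

### API

Orientations are given as [roll, pitch, yaw] about the fixed x, y, z axes, in that order (R = Rz(yaw) Ry(pitch) Rx(roll)).
In Python, from rig import * gives the robot as it stands.
- The arm moves only by the tool step_arm, never from a script. Its argument "plan" is one flat list of numbers, 6 for each row, row after row: the shift along the tool's x, y, z in cm, then the turn, a rotation vector about the tool's x, y, z in degrees. A call has 1 to 12 rows; each row is the pose to reach, as a shift and turn from the pose commanded when the call began, along the tool's axes at that moment; what a row does not reach only later rows make up. A row lasts 1/12 s, in which the tool goes at most 41.7 mm and 7.16 degrees, less where a joint would pass 70% of its speed; a pose out of reach is approached as far as the arm can. A call with a gripper value outside its range is refused whole. "gripper" is the gripper's target within -1 to 1 (shut at 1, half-way at 0, fully open at -1), set as the call begins (left out, the last holds). The fingers move at their own pace and stop on an object; "force" is the grip in N (left out, the last holds). Time passes only in rows, so rows that repeat a pose let the fingers close. It gives the time, the measured TCP pose, the force, the opening and the grip force at its end, in the units of the state.
- state(): the state, without advancing time (a new reading comes with each control period).
- capture(name): name is "scene" or "top" or "wrist"; returns the picture (400x640x3 uint8, red, green, blue); there is no depth.
- get_calibration(name): a dict with "fx", "fy", "cx", "cy" (pixels), "xyz" and "attitude" of the camera in the world; the wrist camera has in their place "hand_eye" (4x4, takes a point from camera to tool coordinates, whose origin is the TCP and whose axes are the flange's). Camera axes: x right, y up, looking along -z (the intrinsics and any distortion apply to the point x, -y, -z); pixel columns grow to the right and rows downward; lengths in m; the calibration is good to about 2 mm. The wrist camera is an equidistant fisheye: a pixel r from the principal point sees the ray r / f radians off the axis. A picture is of the moment at which its call begins: read the wrist's pose just before it. get_calibration takes no time and is no camera call.
- close_job(): hands the job in; it is judged then, once.
The state is a dict: "t": time; "joint_positions": joint angles; "joint_velocities": joint speeds; "joint_efforts": joint torques, N m; "ee_pos": TCP position; "orientation": TCP orientation; "wrist_force": force on the tool from outside, world axes, zero at the start; "ft_torque": the same for the moment, N m; "grip_width": finger opening in m; "grasp_force": force on a finger pad.
Only numpy, scipy, OpenCV 4.12 (cv2) and the standard library are available. Lean on these libraries where they do the work, as an engineer would, in place of code of your own. Each camera call takes 0.05 s, during which the arm holds its last target. There are 200 camera calls.

## Working session

There is one attempt and no reset: what is moved stays moved. The work goes in short steps, Python scripts to look and compute and a tool call to move; the robot and the scene stay as the last step left them, time stands still between calls to the robot, and variables do not carry over. Pictures are saved under pics/ and viewed, at most 10 in all, crops included, and the job is handed in when it is done.

Besides the shell and the picture viewer there is one more tool, called after ">>>" by a JSON object that holds its "method" and its "body". step_arm: Moves the arm, as the interface text tells. Its arguments: {"type":"object","properties":{"plan":{"type":"array","items":{"type":"number"}},"gripper":{"type":"number"},"force":{"type":"number"}},"required":["plan"]}

```bash
mkdir -p pics; ls
python3 - <<'E'
from rig import *
import cv2
for n in ("scene","top"):
    im=capture(n); cv2.imwrite(f"pics/{n}0.png",im[:,:,::-1]); print(n,get_calibration(n))
print(state())
print(get_calibration("wrist"))
E
```

```text
pics
scene {'fx': 380.05194041766066, 'fy': 380.05194041766066, 'cx': 322.8808750070053, 'cy': 202.3046158743048, 'xyz': array([1.02391941, 0.0439767 , 1.10273163]), 'attitude': array([ 0.45745601, -0.01063071,  1.6401592 ])}
top {'fx': 468.90250241091906, 'fy': 468.90250241091906, 'cx': 318.1660488858288, 'cy': 212.43287294931844, 'xyz': array([0.2450682 , 0.01279039, 1.66603276]), 'attitude': array([ 1.72540062e-01, -7.94772203e-04, -1.56991617e+00])}
{'t': 0.1, 'joint_positions': array([-1.37400536e+00,  2.76511457e-01,  1.50592851e+00, -1.21057174e-05,
        1.36070309e+00, -1.20954901e-01]), 'joint_velocities': array([-8.24861587e-04, -4.18046207e-04, -3.85350445e-03, -2.06756142e-05,
       -1.00850099e-03,  7.30638699e-05]), 'joint_efforts': array([ 6.85146424e-04, -4.05457449e+01, -2.37780672e+01,  7.02442322e-02,
        2.99094105e-02, -4.08070480e-05]), 'ee_pos': array([ 0.17956674, -0.54574355,  0.20473391]), 'orientation': array([-3.14005215e+00, -1.75323301e-04,  3.17748269e-01]), 'wrist_force': array([-0.30018448, -0.1186242 , -0.27795142]), 'ft_torque': array([-0.06018314,  0.03628453,  0.03077207]), 'grasp_force': 0.0, 'grip_width': 0.09407540841563464}
{'fx': 309.70691628693146, 'fy': 309.70691628693146, 'cx': 319.54925079473185, 'cy': 207.56493064042598, 'hand_eye': array([[ 5.53501014e-04,  9.58511752e-01,  2.85052477e-01,
         8.38762948e-02],
       [ 9.99999747e-01, -6.57715929e-04,  2.69871620e-04,
        -8.96439936e-04],
       [ 4.46158674e-04,  2.85052256e-01, -9.58511874e-01,
        -1.78510394e-01],
       [ 0.00000000e+00,  0.00000000e+00,  0.00000000e+00,
         1.00000000e+00]])}
```

View pics/scene0.png

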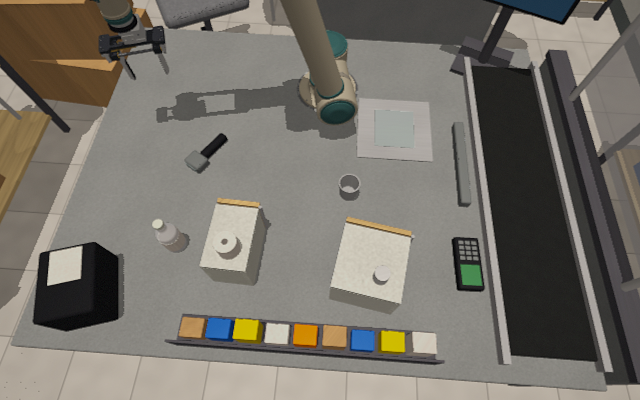

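View pics/top0.png

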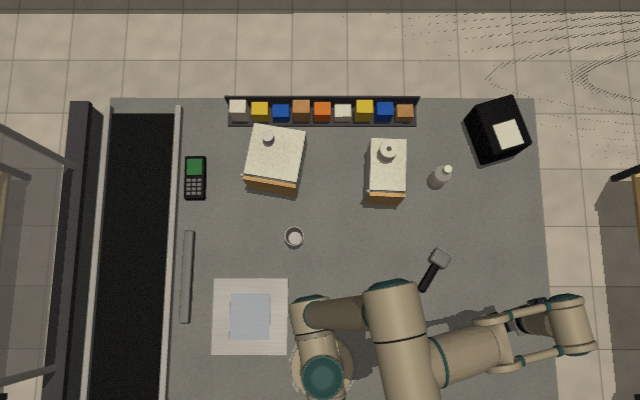

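The scene view shows the wide cupboard at about (372,263), its wood door edge running from (347,221) to (411,235), and the cup at (349,185). In the top view the wide cupboard is at about (275,160), its door low at about (270,187), the cup at (294,237) and the narrow cupboard at (387,168).

```bash
cat > h.py <<'E'
import numpy as np, cv2
from scipy.spatial.transform import Rotation as Ro
from rig import *
def ray(n,uv,z):
    c=get_calibration(n); R=Ro.from_euler('xyz',c['attitude']).as_matrix()
    d=R@np.array([(uv[0]-c['cx'])/c['fx'],-(uv[1]-c['cy'])/c['fy'],-1]); p=c['xyz']
    return (p+d*(z-p[2])/d[2])
def proj(n,P):
    c=get_calibration(n); R=Ro.from_euler('xyz',c['attitude']).as_matrix()
    q=R.T@(np.array(P)-c['xyz']); return np.array([c['cx']-c['fx']*q[0]/q[2],c['cy']+c['fy']*q[1]/q[2]])
E
python3 - <<'E'
from h import *
for n,roi,rn in (("top",(235,115,75,90),(360,130,50,80)),("scene",(325,205,95,110),(195,190,75,100))):
    im=cv2.imread(f"pics/{n}0.png"); hsv=cv2.cvtColor(im,cv2.COLOR_BGR2HSV)
    for (x,y,w,h) in (roi,rn):
        s=hsv[y:y+h,x:x+w].astype(int)
        wood=((s[...,1]>90)&(s[...,2]>70)).astype(np.uint8)
        white=((s[...,1]<60)&(s[...,2]>170)).astype(np.uint8)
        white=cv2.morphologyEx(white,cv2.MORPH_CLOSE,np.ones((9,9)))
        for nm,m in (("wood",wood),("white",white)):
            cs=cv2.findContours(m,0,1)[0]; c=max(cs,key=cv2.contourArea)+[x,y]
            b=cv2.boxPoints(cv2.minAreaRect(c)); ap=cv2.approxPolyDP(c,3,True)[:,0]
            print(n,nm,cv2.contourArea(c),ap.tolist(),[ray(n,p,.148)[:2].round(3).tolist() for p in ap])
tiles=[]
for n,(x,y,w,h) in (("top",(230,115,90,140)),("scene",(325,165,95,148))):
    im=cv2.imread(f"pics/{n}0.png")[y:y+h,x:x+w]; tiles.append(cv2.resize(im,(int(w*560/h),560),interpolation=2))
cv2.imwrite("pics/crop.png",np.hstack(tiles))
E
```

```text
top wood 584.0 [[242, 176], [249, 188], [296, 196], [295, 184]] [[0.633, 0.266], [0.592, 0.241], [0.565, 0.085], [0.605, 0.089]]
top white 2613.0 [[255, 123], [244, 172], [296, 181], [304, 134], [309, 132]] [[0.818, 0.227], [0.646, 0.259], [0.616, 0.086], [0.779, 0.06], [0.786, 0.043]]
top wood 393.0 [[365, 203], [397, 204], [405, 194], [370, 192]] [[0.541, -0.143], [0.538, -0.248], [0.572, -0.275], [0.578, -0.16]]
top white 1944.0 [[372, 138], [370, 189], [409, 190], [409, 139]] [[0.765, -0.17], [0.589, -0.16], [0.585, -0.289], [0.762, -0.295]]
scene wood 299.0 [[346, 220], [409, 236], [411, 232], [350, 217]] [[0.603, 0.088], [0.638, 0.26], [0.626, 0.265], [0.594, 0.099]]
scene white 4518.0 [[345, 223], [330, 285], [400, 303], [409, 240], [414, 236]] [[0.613, 0.086], [0.786, 0.056], [0.818, 0.232], [0.649, 0.259], [0.637, 0.273]]
scene wood 181.0 [[217, 200], [255, 207], [259, 204]] [[0.569, -0.275], [0.583, -0.165], [0.573, -0.156]]
scene white 2721.0 [[216, 204], [200, 265], [244, 270], [257, 208]] [[0.582, -0.275], [0.758, -0.282], [0.763, -0.167], [0.586, -0.16]]
```

View pics/crop.png

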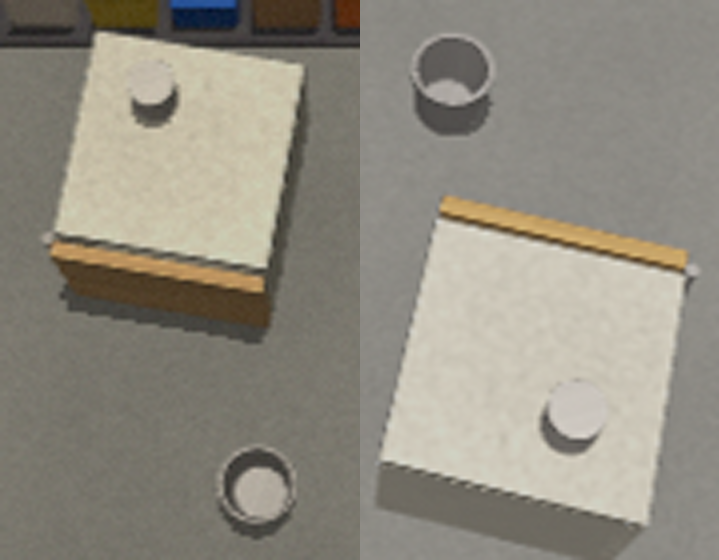

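The crop shows the hinge pin at the door's left (world +y) end and the cup in front of the free edge. The hinge side and the order of the doors match the task text.

```bash
cat >> h.py <<'E'
# bag cupboard pose from box-top corners (BL,FL,FR,BR), two views averaged
T=[ray("top",p,.150)[:2] for p in ((255,123),(244,172),(296,181))]
C0=np.array([.716,.157]); YAW=-.183
ex=np.array([np.cos(YAW),np.sin(YAW)]); ey=np.array([-ex[1],ex[0]])
H=C0-.096*ex+.09*ey
def W(cx,cy,z): p=C0+cx*ex+cy*ey; return np.array([p[0],p[1],z])
def row(P,yaw,s=None):
    s=s or state(); R=Ro.from_euler('xyz',s['orientation']); 
    G=Ro.from_euler('xyz',[np.pi,0,yaw])
    return np.r_[R.inv().apply(np.array(P)-s['ee_pos'])*100,(R.inv()*G).as_rotvec(degrees=True)].round(2).tolist()
E
python3 - <<'E'
from h import *
print("cup",ray("top",(294,237),.07),ray("scene",(349,184),.07))
for n in("top","scene"):
    for nm,c in (("doorTopOutFree",(-.110,-.09,.148)),("doorTopOutHinge",(-.110,.09,.148)),("FL",(-.09,.09,.15)),("FR",(-.09,-.09,.15)),("BL",(.09,.09,.15)),("BR",(.09,-.09,.15))):
        print(n,nm,proj(n,W(*c)).round(1))
press=W(-.110,-.06,.105); print(press,H)
y=YAW+np.pi/2
print(row(W(-.110-.0125-.04,-.06,.2),y))
print(row(W(-.110-.0125-.04,-.06,.105),y))
E
```

```text
cup [0.43775303 0.09442795 0.07      ] [0.44671117 0.0961833  0.07      ]
top doorTopOutFree [295.1 188.1]
top doorTopOutHinge [242.  178.4]
top FL [243.1 172.5]
top FR [296.2 182.2]
top BL [254.3 122. ]
top BR [306.3 131.2]
scene doorTopOutFree [346.2 216. ]
scene doorTopOutHinge [411.1 231.4]
scene FL [410.1 237.9]
scene FR [344.6 222.2]
scene BL [399.1 303.9]
scene BR [328.6 285.7]
[0.59691794 0.1180197  0.105     ] [0.63798122 0.2629673 ]
[55.78, -52.53, 0.56, -0.07, -0.06, -61.31]
[55.78, -52.52, 10.06, -0.07, -0.06, -61.31]
```

>>> {"method": "step_arm", "body": {"plan": [3, -3, 0, 0, 0, -4, 6, -6, 0, 0, 0, -8, 9, -8.5, 0, 0, 0, -12, 12, -11, 0.2, 0, 0, -17, 15, -14, 0.2, 0, 0, -22, 18, -17, 0.3, 0, 0, -27, 21, -20, 0.3, 0, 0, -32, 24, -22.5, 0.4, 0, 0, -37, 27, -25.5, 0.4, 0, 0, -42, 30, -28, 0.5, 0, 0, -47, 33, -31, 0.5, 0, 0, -52, 36, -34, 0.5, 0, 0, -57], "gripper": 1, "force": 20}}

```text
t: 1.1
ee_pos: [0.415, -0.1101, 0.2003]
orientation: [-3.142, 0.0, 1.317]
wrist_force: [0.9, 0.1, 0.4]
grip_width: 0.0175
grasp_force: 0.0
```

Run:
```python
from h import *
s=state();print(s['t'],s['ee_pos'],s['orientation'],s['joint_positions'],s['grip_width'])
y=YAW+np.pi/2
print(row(W(-.1625,-.06,.2),y)); print(row(W(-.1425,-.06,.105),y))
```

```text
1.1 [ 0.41499524 -0.11013074  0.2003397 ] [-3.14156419e+00  1.02123122e-04  1.31666849e+00] [-4.21650288e-01  5.70227030e-02  1.79475502e+00 -1.09742519e-04
  1.28982597e+00 -1.67492019e-01] 0.017510221658561958
[26.28, 6.64, 0.03, -0.0, 0.01, -4.08]
[26.43, 8.63, 9.53, -0.0, 0.01, -4.08]
```

>>> {"method": "step_arm", "body": {"plan": [3, 0.7, 0, 0, 0, -1, 6.5, 1.5, 0, 0, 0, -2, 10, 2.5, 0, 0, 0, -3, 13.5, 3.5, 0, 0, 0, -4.1, 17, 4.5, 0, 0, 0, -4.1, 20, 5, 0, 0, 0, -4.1, 23, 6, 0, 0, 0, -4.1, 26, 6.6, 0.5, 0, 0, -4.1, 26.4, 7, 3.5, 0, 0, -4.1, 26.4, 7.3, 6.5, 0, 0, -4.1, 26.4, 7.6, 9.5, 0, 0, -4.1, 26.4, 7.6, 9.5, 0, 0, -4.1]}}

```text
t: 2.1
ee_pos: [0.5512, 0.1235, 0.0995]
orientation: [-3.13, 0.004, 1.385]
wrist_force: [-0.6, -0.2, -1.0]
grip_width: 0.0008
grasp_force: 0.0
```

Run:
```python
from h import *
im=capture("wrist"); s=state();print(s['t'],s['ee_pos'],s['orientation'],s['grip_width'],s['wrist_force'])
cv2.imwrite("pics/w1.png",im[:,:,::-1])
y=YAW+np.pi/2
print(row(W(-.1225,-.06,.105),y))
```

```text
2.15 [0.55286118 0.12352938 0.10236397] [-3.13396817e+00  2.37240426e-03  1.38440697e+00] 0.0007999140082167751 [-0.94980175  0.45578536  0.7170275 ]
[0.27, 3.18, -0.29, -0.44, 0.14, -0.19]
```

View pics/w1.png

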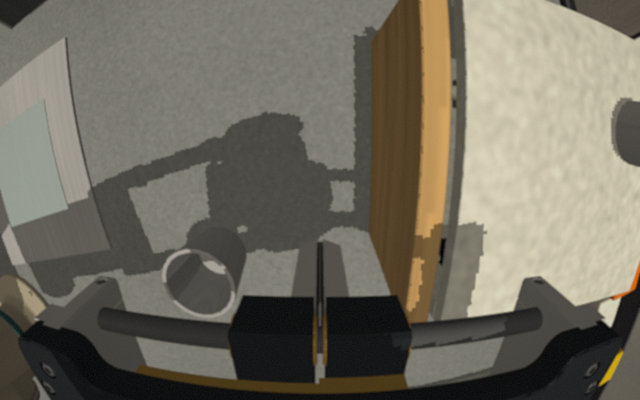

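The wrist view shows the shut fingers at about (320,300), with the door face parallel to them at columns 370–430. The finger bases stay above the door's top edge. Next I approach the door.

>>> {"method": "step_arm", "body": {"plan": [0.1, 0.8, -0.5, 0, 0, 0, 0.2, 1.6, -0.7, 0, 0, 0, 0.2, 2.1, -0.7, 0, 0, 0, 0.2, 2.4, -0.7, 0, 0, 0, 0.2, 2.5, -0.7, 0, 0, 0, 0.2, 2.5, -0.7, 0, 0, 0, 0.2, 2.5, -0.7, 0, 0, 0, 0.2, 2.5, -0.7, 0, 0, 0]}}

```text
t: 2.82
ee_pos: [0.5802, 0.121, 0.1125]
orientation: [-3.141, 0.0, 1.384]
wrist_force: [-0.5, 0.3, 0.6]
grip_width: 0.0002
grasp_force: 0.0
```

>>> {"method": "step_arm", "body": {"plan": [0, 0.1, 0, 0, 0, 0, 0, 0.2, 0, 0, 0, 0, 0, 0.3, 0, 0, 0, 0, 0, 0.3, 0, 0, 0, 0]}}

```text
t: 3.15
ee_pos: [0.5837, 0.1205, 0.1124]
orientation: [3.141, 0.0, 1.384]
wrist_force: [0.5, -0.6, 0.9]
grip_width: 0.0006
grasp_force: 0.0
```

Run:
```python
from h import *
s=state();print(s['t'],s['ee_pos'],s['orientation'],s['wrist_force'])
print(row(W(-.1225,-.06,.11),YAW+np.pi/2))
```

```text
3.15 [0.58369194 0.12045145 0.1123858 ] [3.14143123e+00 9.86392299e-05 1.38419526e+00] [ 0.52342248 -0.62080158  0.94622255]
[0.0, 0.09, 0.24, 0.01, 0.01, -0.21]
```

>>> {"method": "step_arm", "body": {"plan": [0, 0.1, 0, 0, 0, 0, 0, 0.1, 0, 0, 0, 0]}}

```text
t: 3.32
ee_pos: [0.5839, 0.1204, 0.1124]
orientation: [-3.14, 0.0, 1.384]
wrist_force: [-1.7, 1.0, 0.5]
grip_width: 0.0003
grasp_force: 0.7
```

>>> {"method": "step_arm", "body": {"plan": [0, 0.1, 0, 0, 0, 0, 0, 0.1, 0, 0, 0, 0]}}

```text
t: 3.48
ee_pos: [0.5844, 0.1202, 0.1123]
orientation: [-3.139, 0.0, 1.384]
wrist_force: [-4.4, 0.5, 2.8]
grip_width: 0.0002
grasp_force: 1.7
```

>>> {"method": "step_arm", "body": {"plan": [0, 0.1, 0, 0, 0, 0, 0, 0.1, 0, 0, 0, 0]}}

```text
t: 3.65
ee_pos: [0.5857, 0.1199, 0.1123]
orientation: [-3.14, 0.0, 1.384]
wrist_force: [-3.7, 0.8, 2.0]
grip_width: 0.0006
grasp_force: 2.0
```

>>> {"method": "step_arm", "body": {"plan": [0, 0.1, 0, 0, 0, 0, 0, 0.1, 0, 0, 0, 0]}}

```text
t: 3.82
ee_pos: [0.587, 0.1196, 0.1123]
orientation: [-3.141, 0.001, 1.384]
wrist_force: [-4.0, 0.3, 1.8]
grip_width: 0.0001
grasp_force: 2.1
```

>>> {"method": "step_arm", "body": {"plan": [0, 0.1, 0, 0, 0, 0, 0, 0.1, 0, 0, 0, 0]}}

```text
t: 3.98
ee_pos: [0.5883, 0.1193, 0.1123]
orientation: [-3.141, 0.001, 1.384]
wrist_force: [-4.7, 0.2, 2.7]
grip_width: 0.0008
grasp_force: 2.1
```

>>> {"method": "step_arm", "body": {"plan": [0, 0.05, 0, 0, 0, 0, 0, 0.05, 0, 0, 0, 0]}}

```text
t: 4.15
ee_pos: [0.5886, 0.1192, 0.1123]
orientation: [-3.141, 0.001, 1.384]
wrist_force: [-5.1, -0.4, 2.7]
grip_width: 0.0004
grasp_force: 2.3
```

>>> {"method": "step_arm", "body": {"plan": [0, 0.05, 0, 0, 0, 0, 0, 0.05, 0, 0, 0, 0]}}

```text
t: 4.32
ee_pos: [0.5886, 0.1192, 0.1123]
orientation: [-3.14, 0.001, 1.384]
wrist_force: [-6.6, -0.6, 2.9]
grip_width: 0.0005
grasp_force: 2.8
```

The door has reached its stop, as the hand no longer moves and the force is rising. I back the hand off.

>>> {"method": "step_arm", "body": {"plan": [0, -2, 0, 0, 0, 0, 0, -5, 0, 0, 0, 0, 0, -8.5, 0, 0, 0, 0, 0, -12, 0, 0, 0, 0, 0, -14, -1, 0, 0, 0, 0, -15, -4, 0, 0, 0, 0, -15, -7, 0, 0, 0, 0, -15, -10, 0, 0, 0, 0, -15, -12, 0, 0, 0, 0, -15, -12, 0, 0, 0, 0, -15, -12, 0, 0, 0, 0, -15, -12, 0, 0, 0]}}

```text
t: 5.32
ee_pos: [0.4423, 0.1472, 0.2315]
orientation: [3.141, -0.0, 1.384]
wrist_force: [-0.1, 0.4, -0.5]
grip_width: 0.0007
grasp_force: 0.0
```

Run:
```python
from h import *
ims=[]
for n,(x,y,w,h) in (("top",(200,105,140,160)),("scene",(310,150,140,160))):
    im=cv2.cvtColor(capture(n),4); cv2.imwrite(f"pics/{n}1.png",im)
    ims.append(cv2.resize(im[y:y+h,x:x+w],None,fx=2.8,fy=2.8,interpolation=2))
cv2.imwrite("pics/ajar.png",np.hstack(ims))
s=state();print(s['t'],s['ee_pos'],s['orientation'],s['wrist_force'])
```

```text
5.4167 [0.44151543 0.14703621 0.23082402] [-3.13952202e+00  9.04247320e-04  1.38405507e+00] [-1.51178358  0.56154853 -0.0650866 ]
```

View pics/ajar.png

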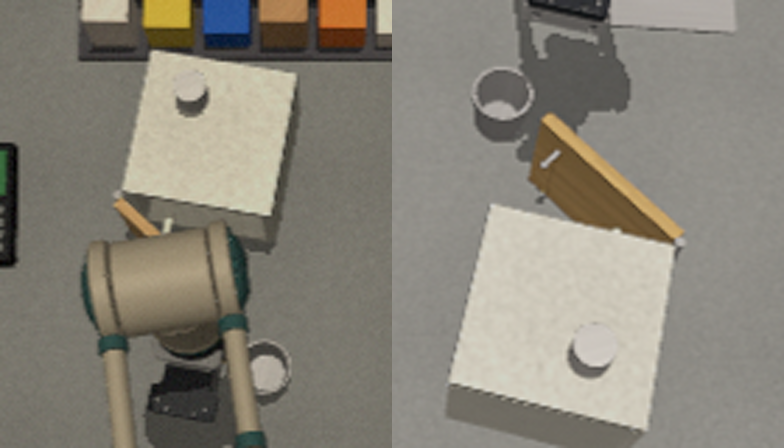

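The scene half shows the door ajar, with its top edge running from the free end at crop (547,118) to the hinge at (680,235). The cup hasn't moved.

```bash
cat >> h.py <<'E'
def door(a,r,gap):   # finger-centre inside the door at angle a, radius r
    d=-ey*np.cos(a)-ex*np.sin(a); n=-ex*np.cos(a)+ey*np.sin(a)
    sup=.0125*abs(np.cos(a))+.008*abs(np.sin(a))
    return H+r*d-(sup+gap)*n
def angle(n,f,h):
    v=ray(n,f,.148)[:2]-ray(n,h,.148)[:2]; return np.arctan2(-v@ex,-v@ey),np.linalg.norm(v)
E
python3 - <<'E'
from h import *
f=(310+(547-392)/2.8,150+116/2.8); h=(310+(684-392)/2.8,150+233/2.8)
print(angle("scene",f,h))
y=YAW+np.pi/2
a=.6; print("above",row([*door(a,.12,.03),.20],y)); print("in",row([*door(a,.12,.03),.11],y))
for a in (.6,.8,1.0,1.2,1.4,1.57): print(a,row([*door(a,.12,0),.11],y)[:3],np.linalg.norm(door(a,.12,0)))
E
```

```text
(np.float64(0.5364098746379004), np.float64(0.1787620075480394))
above [2.59, 14.13, 3.05, -0.12, 0.05, -0.21]
in [2.6, 14.15, 12.05, -0.12, 0.05, -0.21]
0.6 [4.29, 11.67, 12.05] 0.5881847778615652
0.8 [5.62, 9.61, 12.06] 0.5764244167689258
1.0 [7.4, 7.84, 12.06] 0.5701605149012181
1.2 [9.54, 6.45, 12.06] 0.5702382624648357
1.4 [11.98, 5.53, 12.06] 0.5769913285027716
1.57 [14.19, 5.18, 12.06] 0.5877890096354579
```

>>> {"method": "step_arm", "body": {"plan": [0.5, 3, 0.3, 0, 0, 0, 1.2, 7, 1, 0, 0, 0, 2, 11, 2, 0, 0, 0, 2.6, 14, 3, 0, 0, 0, 2.6, 14.1, 3, 0, 0, 0, 2.6, 14.1, 5.5, 0, 0, 0, 2.6, 14.1, 8, 0, 0, 0, 2.6, 14.1, 10.5, 0, 0, 0, 2.6, 14.1, 12, 0, 0, 0, 2.6, 14.1, 12, 0, 0, 0, 2.6, 14.1, 12, 0, 0, 0]}}

```text
t: 6.33
ee_pos: [0.584, 0.1465, 0.1109]
orientation: [-3.138, 0.001, 1.384]
wrist_force: [0.3, -0.5, 0.9]
grip_width: 0.0003
grasp_force: 0.0
```

Run:
```python
from h import *
im=cv2.cvtColor(capture("wrist"),4); cv2.imwrite("pics/w2.png",im)
s=state();print(s['t'],s['ee_pos'],s['orientation'],s['wrist_force'])
y=YAW+np.pi/2
for a in np.r_[.6:1.5:.1,1.57]: print(a,row([*door(a,.12,0),.11],y)[:3])
```

```text
6.3833 [0.58521255 0.14658116 0.11236742] [-3.14110940e+00  2.53137678e-04  1.38420346e+00] [-0.35861573 -0.85039556  0.59267353]
0.6 [1.65, -2.49, 0.24]
0.7 [2.27, -3.54, 0.24]
0.7999999999999999 [2.99, -4.54, 0.24]
0.8999999999999999 [3.83, -5.47, 0.24]
0.9999999999999999 [4.76, -6.32, 0.24]
1.0999999999999999 [5.8, -7.06, 0.24]
1.1999999999999997 [6.91, -7.7, 0.24]
1.2999999999999998 [8.1, -8.23, 0.24]
1.4 [9.35, -8.62, 0.24]
1.57 [11.56, -8.97, 0.24]
```

View pics/w2.png

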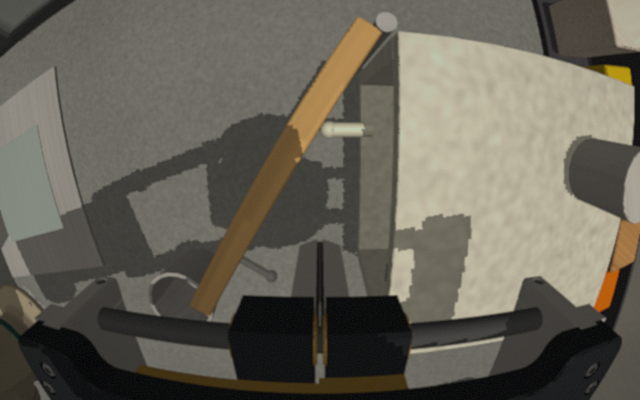

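The wrist view shows the fingers inside, between the door and the cupboard front. A peg sticks out of the door's inner face near the free edge at about (240,258), so I check its place first.

Run:
```python
from h import *
for uv in ((363.6,208.9),(368,205)):
  for z in np.arange(.04,.15,.02):
    v=ray("scene",uv,z)[:2]-H; a=.56
    d=-ey*np.cos(a)-ex*np.sin(a); n=-ex*np.cos(a)+ey*np.sin(a); print(uv,z.round(2),"r",(v@d).round(3),"n",(v@n).round(3))
```

```text
(363.6, 208.9) 0.04 r 0.17 n 0.012
(363.6, 208.9) 0.06 r 0.164 n 0.004
(363.6, 208.9) 0.08 r 0.159 n -0.005
(363.6, 208.9) 0.1 r 0.154 n -0.013
(363.6, 208.9) 0.12 r 0.149 n -0.021
(363.6, 208.9) 0.14 r 0.144 n -0.03
(368, 205) 0.04 r 0.169 n 0.032
(368, 205) 0.06 r 0.164 n 0.023
(368, 205) 0.08 r 0.159 n 0.014
(368, 205) 0.1 r 0.154 n 0.005
(368, 205) 0.12 r 0.149 n -0.003
(368, 205) 0.14 r 0.144 n -0.012
```

The peg is at r≈0.16 m and z≈0.075 m, clear of the fingers. I push the door open along the arc.

>>> {"method": "step_arm", "body": {"plan": [0.8, -1.2, 0.2, 0, 0, 0, 1.4, -2, 0.2, 0, 0, 0, 1.6, -2.5, 0.2, 0, 0, 0, 2, -3, 0.2, 0, 0, 0, 2.3, -3.5, 0.2, 0, 0, 0, 2.6, -4, 0.2, 0, 0, 0, 3, -4.5, 0.2, 0, 0, 0, 3.4, -5, 0.2, 0, 0, 0, 3.8, -5.5, 0.2, 0, 0, 0, 4.3, -5.9, 0.2, 0, 0, 0, 4.8, -6.3, 0.2, 0, 0, 0, 4.8, -6.3, 0.2, 0, 0, 0]}}

```text
t: 7.38
ee_pos: [0.5313, 0.2066, 0.1103]
orientation: [-3.14, -0.0, 1.385]
wrist_force: [-0.3, -0.1, -0.6]
grip_width: 0.0003
grasp_force: 0.0
```

Run:
```python
from h import *
y=YAW+np.pi/2;s=state();print(s['t'],s['ee_pos'],s['wrist_force'])
for a in np.r_[1.:1.5:.1,1.5,1.57]: print(a,row([*door(a,.12,0),.11],y)[:3])
```

```text
7.3833 [0.53129607 0.2066197  0.110297  ] [-0.34980908 -0.123633   -0.59674701]
1.0 [-0.14, 0.1, 0.03]
1.1 [0.9, -0.65, 0.03]
1.2000000000000002 [2.01, -1.29, 0.03]
1.3000000000000003 [3.2, -1.81, 0.03]
1.4000000000000004 [4.45, -2.2, 0.03]
1.5 [5.74, -2.46, 0.03]
1.57 [6.66, -2.55, 0.04]
```

>>> {"method": "step_arm", "body": {"plan": [0.5, -0.4, 0, 0, 0, 0, 1, -0.7, 0, 0, 0, 0, 1.5, -1, 0, 0, 0, 0, 2, -1.3, 0, 0, 0, 0, 2.5, -1.5, 0, 0, 0, 0, 3, -1.7, 0, 0, 0, 0, 3.5, -1.9, 0, 0, 0, 0, 4, -2, 0, 0, 0, 0, 4.4, -2.2, 0, 0, 0, 0, 4.7, -2.3, 0, 0, 0, 0, 5, -2.3, 0, 0, 0, 0, 5, -2.3, 0, 0, 0, 0]}}

```text
t: 8.38
ee_pos: [0.5189, 0.2596, 0.1104]
orientation: [-3.141, -0.0, 1.384]
wrist_force: [-0.4, 0.6, 0.4]
grip_width: 0.0004
grasp_force: 0.0
```

Run:
```python
from h import *
y=YAW+np.pi/2;s=state();print(s['t'],s['ee_pos'],s['wrist_force'])
for a in np.r_[1.4:1.65:.05]: print(a,row([*door(a,.12,0),.11],y)[:3])
ims=[]
for n,(x,y,w,h) in (("wrist",(100,0,340,320)),("scene",(330,140,110,110))):
    im=cv2.cvtColor(capture(n),4); cv2.imwrite(f"pics/{n}2.png",im)
    k=440/h; ims.append(cv2.resize(im[y:y+h,x:x+w],(round(w*k*.7) if 0 else round(300/320*340) if n=="wrist" else 440,440) if n!="wrist" else (340,440) ,interpolation=2))
cv2.imwrite("pics/p3.png",np.hstack(ims))
```

```text
8.3833 [0.51889298 0.25956567 0.11036242] [-0.35642811  0.61430628  0.4233816 ]
1.4 [-0.52, -0.01, 0.04]
1.45 [0.12, -0.15, 0.04]
1.5 [0.77, -0.26, 0.04]
1.55 [1.43, -0.34, 0.04]
1.6 [2.01, -0.38, 0.04]
```

View pics/p3.png

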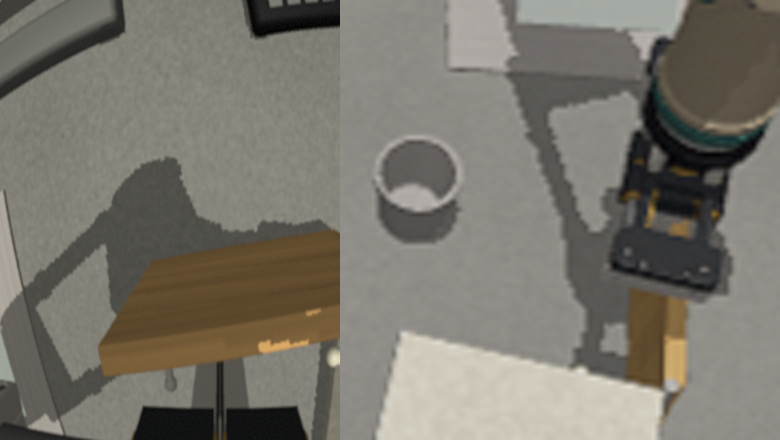

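The door is almost square in the wrist view (its near edge starts at crop (100,360)), and the cup stands undisturbed. I push the last part slowly and retreat.

>>> {"method": "step_arm", "body": {"plan": [0.3, -0.1, 0, 0, 0, 0, 0.6, -0.2, 0, 0, 0, 0, 0.9, -0.3, 0, 0, 0, 0, 1.1, -0.3, 0, 0, 0, 0, 1.3, -0.3, 0, 0, 0, 0, 1.5, -0.35, 0, 0, 0, 0, 1.6, -0.35, 0, 0, 0, 0, 1.7, -0.35, 0, 0, 0, 0, 1.7, -0.35, 0, 0, 0, 0, 1.7, -0.35, 0, 0, 0, 0]}}

```text
t: 9.32
ee_pos: [0.5187, 0.2763, 0.1104]
orientation: [-3.142, -0.0, 1.384]
wrist_force: [0.4, -0.3, -1.1]
grip_width: 0.0005
grasp_force: 0.0
```

>>> {"method": "step_arm", "body": {"plan": [-1, 0, 0, 0, 0, 0, -3, 0, 0, 0, 0, 0, -4, 0, -2, 0, 0, 0, -4, 0, -5, 0, 0, 0, -4, 0, -8.5, 0, 0, 0, -5, 0, -12, 0, 0, 0, -9, 0, -12, 0, 0, 0, -13, 0, -12, 0, 0, 0, -17, 0, -12, 0, 0, 0, -20, 0, -12, 0, 0, 0, -23, 0, -12, 0, 0, 0, -25, 0, -12, 0, 0, 0]}}

```text
t: 10.32
ee_pos: [0.4709, 0.0276, 0.2305]
orientation: [3.142, 0.001, 1.382]
wrist_force: [0.1, -0.2, -0.0]
grip_width: 0.0006
grasp_force: 0.0
```

Run:
```python
from h import *
s=state();print(s['t'],s['ee_pos'],s['wrist_force'])
ims=[]
for n,(x,y,w,h) in (("top",(200,105,120,165)),("scene",(330,140,120,165))):
    im=cv2.cvtColor(capture(n),4); cv2.imwrite(f"pics/{n}3.png",im)
    ims.append(cv2.resize(im[y:y+h,x:x+w],None,fx=3.2,fy=3.2,interpolation=2))
cv2.imwrite("pics/p4.png",np.hstack(ims))
```

```text
10.3167 [0.47093504 0.02757898 0.23054696] [ 0.13947558 -0.19131675 -0.02053055]
```

View pics/p4.png

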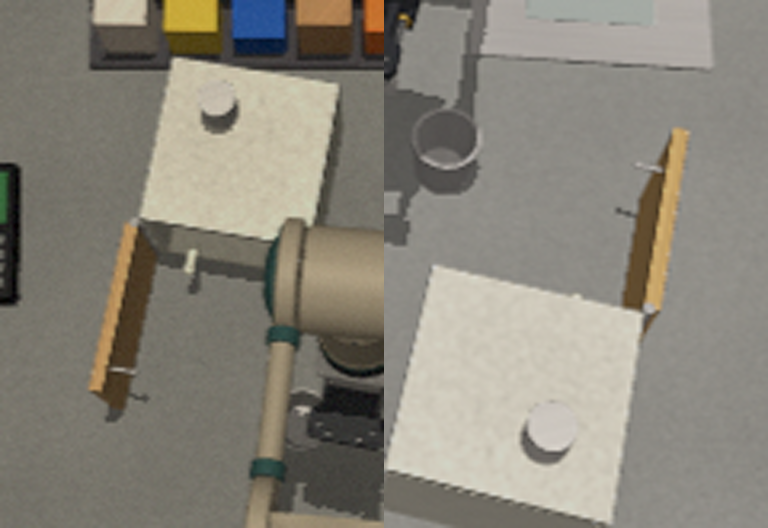

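Both views show the door edge parallel to the box side: slope -31/160 against -31/158 px in the top view, and about -0.15 for both in the scene view. So the door is square and the hand is clear of it. The cup and tin are in place.

```bash
python3 -c "
from rig import *
print(close_job())"
```

```text
the job is handed in; nothing more can be done
None
```

The wide cupboard's door stands about square to its front, opened by pushing only: catch pressed free, hand taken off, then pushed from inside. The arm touched nothing else, the narrow cupboard was left alone, and the job was handed in at about 10.4 s.

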